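# Test a choke against the reference coil

## Robot

A 6-joint arm with a two-finger parallel gripper is mounted at the origin on the work surface. World frame = base frame: x ahead of the robot, y to its left, z up, the work surface at z = 0. Lengths are in mm, angles in rad, forces in N, time in s.
With the tool pointing down it reaches from about 275 to 825 mm from the base axis. Payload 4.9 kg.
Tool frame: the origin (TCP) lies between the finger pads; the fingertips stand 17 mm ahead of it and the grasp point (between the pads) lies 2 mm behind it; z points along the fingers, y is the line along which they close (so a half turn about z gives the same grasp; the last joint's range is limited). The gripper opens to 85 mm and grips with 20 to 120 N. Pads are 22 mm wide; open, the fingers measure 114 mm over their backs; the gripper's body (76 mm by 85 mm) begins 54 mm behind the grasp point. The pads swing forward as they close: fully open they stand 13 mm farther back than shut.
Start: joints at [-1.443, 0.326, -0.193, 1.052, 0, 1.437], TCP at [142.362, -531.274, 248.281] pointing down, gripper open.
Joint ranges: [-2.65, 2.65], [-0.97, 1.79], [-1.3, 1.35], [-1.93, 2.1], [-1.47, 1.37], [-3.14, 3.14]. Speed limits (rad/s): [2.57, 2.57, 3.14, 3.14, 3.14, 3.14].

## Interface

Orientations are given as [roll, pitch, yaw] about the fixed x, y, z axes, in that order (R = Rz(yaw) Ry(pitch) Rx(roll)).
In Python, from bench import move_ptp, movel, move_j, grip, dwell, solve_ik, capture, camera_model, IKError, sign_off, spot_in, regions_of, place_of, read_t, read_qpos, read_joint_velocities, read_effort, read_tcp_pos, read_orientation, read_contact_force, read_wrist_torque, read_opening, read_gripper_force gives the robot as it stands. Calls block until the motion is done:
- move_ptp(position, orientation): joint-space move of the TCP to a pose.
- movel(position, rot=None, max_speed=150, threshold=None): straight line of the TCP; rot=None keeps the orientation; max_speed is the mean speed in mm/s. With threshold (N) it stops when the force on the tool has changed by that much, and returns True; else False.
- move_j(angles): joint-space move.
- grip(opening, effort=None): opening from 0.0 (shut) to 1.0 (fully open); effort is the grip in N (None keeps the last); returns when the fingers have stopped.
- dwell(seconds).
- solve_ik(position, orientation): joint angles nearest the present ones, or None.
- capture(name): name is "scene" or "side" or "wrist"; returns (picture, depth): 384x512x3 uint8, blue, green, red; 384x512 float32, mm along the optical axis (not along the pixel's ray), 0 where there is no reading.
- camera_model(name): a dict with "K" (3x3 intrinsics, pixels), "position" and "rotation" of the camera in the world. Camera axes: x right, y up, looking along -z (the intrinsics and any distortion apply to the point x, -y, -z); pixel columns grow to the right and rows downward; lengths in mm; the calibration is good to about 2 mm. A picture is of the moment at which its call begins: read the wrist's pose just before it. camera_model takes no time and is no camera call; for the wrist camera it gives the pose at the moment of the call.
A pose or a line that the arm cannot do raises IKError and nothing moves.
- sign_off(): hands the job in; it is judged then, once.
Trained networks look in the newest picture that a camera, given by its name, has taken for a name from the list of things; names that differ only in an ending like _2 or _b are one class to them, and where a whole thing is asked for, a point or a joint stands for the part that bears it (a point fixed in the world has none). Each returns a list of dicts, best first, with "score" (0 to 1); they miss things now and then, are a little off and sometimes report something else, mostly with a low value. They report only what shows in the picture. A call takes as long as a camera call.
- spot_in(camera, name): "point" ([x, y, z] in mm, in the coordinates of the camera as it stood for that picture, good to about 4 mm: the middle of the surface that is visible of it).
- regions_of(camera, name): "pixels" (384x512 bool, what is visible of it).
- place_of(camera, name): "point" ([x, y, z] in mm, in the coordinates of the camera as it stood for that picture, good to about 4 mm: a listed point, or the origin of a listed thing).
Readings, each from a call of its own:
- read_t(): time.
- read_qpos(): joint angles.
- read_joint_velocities(): joint speeds.
- read_effort(): joint torques, N m.
- read_tcp_pos(): TCP position.
- read_orientation(): TCP orientation.
- read_contact_force(): force on the tool from outside, world axes, zero at the start.
- read_wrist_torque(): the same for the moment, N m.
- read_opening(): opening from 0.0 (shut) to 1.0 (fully open).
- read_gripper_force(): force on a finger pad.
Only numpy, scipy, OpenCV 4.12 (cv2) and the standard library are available. Lean on these libraries where they do the work, as an engineer would, in place of code of your own. Each camera call takes 0.05 s, during which the arm holds its last target. There are 200 camera calls.

## Task

Put the rectangular choke from the parts tray into the tester's open drawer, right way up, let go of it and slide the drawer fully shut. Then squeeze the lock button on the grip head of the reference coil's telescoping core arm, pull the arm out until its pointer stands at the index marker, the small block clamped on the scale bar, and finish while holding it there with the button kept squeezed in, because a spring pulls the arm back. Leave the index marker where it is set.

Things in the scene. Friction and masses are not known exactly. Their poses are not given: they have to be found in the camera images.
- choke: The part to test: the only rectangular block in the parts tray, black, 46 (its x) x 26 (its y) x 26 mm high, 40 to 80 g, a small copper patch on top. Origin at the middle of its underside, z up. It starts flat on the tray floor, near the tray's middle; the other parts, at the tray's corners, are round drum cores, 20 mm across and 18 mm high.
- tray: Fixed blue open parts tray, 250 (x) x 150 (y) mm, walls 22 mm high and 4 mm thick, floor 4 mm thick. Origin under its middle.
- tester: Fixed white tester case, 260 wide (y) x 260 deep (x) x 100 mm high, with a 34 mm high tray standing on it, set 75 mm or more behind its front. Origin at the middle of the case's lower front edge; the case lies towards its +x, the drawer opens towards its -x (towards the robot). It stands left or right of the parts tray.
- drawer (a joint): Opening of the tester's drawer in m: 0 is fully shut, grows as it comes out; it starts open at 0.115 to 0.13. Sliding friction about 1.5 N; it stays where it is left.
- drawer_in (a point): Point on the drawer's inner floor (24 mm above the bench), 50 mm behind the inner face of its front panel, midway between its sides; moves with the drawer, axes as the tester's. Inside it is 150 mm wide (y), sides 30 mm high; front panel 10 mm thick, 168 mm wide, its top 77 mm above the bench. Only what is drawn out in front of the case is uncovered.
- drawer_pull (a point): Middle of the outer (robot-side) face of the drawer's steel pull bar, 47 mm above the bench; the bar is 100 mm long (y), 10 mm thick and high, its outer face 30 mm in front of the front panel. Push the bar along the tester's +x to shut the drawer.
- rig: Fixed reference coil with its telescoping core arm, on a base plate 8 mm thick, 138 mm wide. Origin on the bench under the middle of the grip head when the arm is home. The coil (88 mm high) lies at its +x from 69 mm on; the arm pulls out along its -x (to the robot); the scale bar (18 mm high) runs along it at y -60 to -96 mm. It stands on the other side of the tray from the tester.
- head_grip (a point): Middle of the grip head on the arm's end, 55 mm above the bench; axes as the rig's. Grey block 44 (x) x 30 (y) x 48 mm high, top 79 mm above the bench. The lock button stands out 8 mm from its +y face: grip from above with one finger on the plain -y face and one on the button. The pointer, a thin rod at 37 mm height, runs 45 mm in front of this point and 70 mm out to -y.
- lock_button (a joint): How far the lock button is squeezed in, in m: 0 is out (locked), 0.006 fully in; the lock is free from about 0.0045. Black plate 26 (x) x 34 mm (z) on the head's +y face, moving along the rig's -y; its spring takes 3 N to start and 7 N fully in, so a grip of 20 N or more squeezes it home. With the arm home and the button out, a pawl blocks the arm.
- pointer_tip (a point): Tip of the arm's pointer, 37 mm above the bench; axes as the rig's, moves with the arm.
- marker_mid (a point): Middle of the inner edge of the index marker, at the pointer's height, axes as the rig's: a black block 10 mm wide (x), 22 mm long and 22 mm high clamped on the scale bar. The pointer is at the marker when its tip and this point have the same x in the rig's frame; they pass 6 mm apart in y.
- index_marker (a joint): Where the index marker is set, in m: the arm extension at which the pointer is in line with its middle (0.07 to 0.15). The clamp slips if pushed with more than 8 N.
- core_arm: The telescoping steel arm with its grip head, button and pointer. Its origin is that of the rig shifted along the rig's -x by the arm's extension, 0 (home, start, locked) to 180 mm. A spring pulls it back with 2 N at home to 4 N far out; letting go lets it run back.

How it is judged (in metres and radians):
On the way, in this order (a step that is already met when the one before it is completed fails the run):
1. the choke lies right way up in the drawer and is let go (x of choke in the frame of drawer_in between -0.05 and 0.146 m and y of choke in the frame of drawer_in between -0.075 and 0.075 m and z of choke in the frame of drawer_in between -0.005 and 0.006 m and angle between choke's own z axis and vertical below 0.2 rad and contact force between the fingers and choke below 0.1 N), for 0.2 s.
2. the drawer is fully shut (value of joint drawer below 0.005 m), for 0.2 s.
3. the lock button is squeezed in and the arm comes out of its lock (value of joint lock_button above 0.004 m and x of head_grip in the frame of rig below -0.015 m), for 0.1 s.
At the end, for the whole second after the job is handed in: The fingers hold the grip head still (at least 4 N, under 10 mm/s) with the lock button at least 4 mm in and the pointer within 5 mm of the marker's middle (within the marker's width); the drawer is shut to within 5 mm with the choke in it, right way up (x of pointer_tip in the frame of marker_mid between -0.005 and 0.005 m and linear speed of core_arm below 0.01 m/s and value of joint lock_button above 0.004 m and contact force between the fingers and core_arm above 4 N and value of joint drawer below 0.005 m and x of choke in the frame of drawer_in between -0.05 and 0.146 m and y of choke in the frame of drawer_in between -0.075 and 0.075 m and z of choke in the frame of drawer_in between -0.005 and 0.006 m and angle between choke's own z axis and vertical below 0.2 rad); the arm keeps its last pose, push and grip.
It fails at once if the index marker is shifted by more than 5 mm (distance of marker_mid from where it was at the start of the episode above 0.005 m).
It also fails if it takes over 59 s, if anything falls off the work surface, if the arm or the gripper's body presses on something with over 40 N, if the wrist force passes 120 N, or if a joint passes its speed limit or range.

## Working session

There is one attempt and no reset: what is moved stays moved. The work goes in short steps, each a Python script; the robot and the scene stay as the last script left them, time stands still between calls to the robot, and variables do not carry over. Pictures are saved under pics/ and viewed, at most 10 in all, crops included, and the job is handed in when it is done.

```bash
mkdir -p pics; ls
cat > h.py <<'E'
import numpy as np, cv2
from bench import *
def w(cam,p,m=None):
    m=m or camera_model(cam); return np.array(m["position"]).ravel()+np.array(m["rotation"])@np.array(p)
def cloud(m,depth):
    K=np.array(m["K"]); v,u=np.mgrid[:384,:512]; d=depth
    P=np.stack([(u-K[0,2])/K[0,0]*d,-(v-K[1,2])/K[1,1]*d,-d],-1)
    return P@np.array(m["rotation"]).T+np.array(m["position"]).ravel()
E
python3 - <<'E'
from h import *
ims=[]
for c in ["scene","side"]:
    m=camera_model(c); im,d=capture(c); ims.append(im); np.savez("pics/"+c,im=im,d=d)
    print(c,{k:np.round(v,3).tolist() if not isinstance(v,str) else v for k,v in m.items()})
    for n in ["choke","tray","tester","drawer_in","drawer_pull","rig","head_grip","pointer_tip","marker_mid"]:
        print(n,[(np.round(w(c,r["point"],m)).tolist(),round(r["score"],2)) for r in place_of(c,n)[:2]])
cv2.imwrite("pics/a.png",np.vstack(ims)[:, :])
cv2.imwrite("pics/a0.png",cv2.resize(ims[0],(800,600))); cv2.imwrite("pics/a1.png",cv2.resize(ims[1],(800,600)))
print(read_t())
E
```

```text
bench.py
pics
scene {'K': [[473.438, 0.0, 249.114], [0.0, 473.438, 191.436], [0.0, 0.0, 1.0]], 'position': [1222.171, -318.803, 795.186], 'rotation': [0.74, -0.007, 1.156]}
choke [([-34.0, -1575.0, -461.0], 0.67)]
tray [([-30.0, -1571.0, -457.0], 0.62)]
tester [([-27.0, -1568.0, -454.0], 0.66), ([163.0, -1378.0, -264.0], 0.64)]
drawer_in [([-69.0, -1610.0, -496.0], 0.65)]
drawer_pull [([-145.0, -1686.0, -572.0], 0.92)]
rig [([163.0, -1378.0, -264.0], 0.82)]
head_grip [([205.0, -1335.0, -222.0], 0.97), ([159.0, -1382.0, -268.0], 0.61)]
pointer_tip [([130.0, -1411.0, -297.0], 0.62)]
marker_mid [([-21.0, -1561.0, -448.0], 0.43)]
side {'K': [[423.244, 0.0, 255.755], [0.0, 423.244, 192.946], [0.0, 0.0, 1.0]], 'position': [237.701, -668.734, 624.643], 'rotation': [0.926, -0.021, -0.513]}
choke [([663.0, -243.0, 1050.0], 0.76)]
tray [([663.0, -243.0, 1050.0], 0.72)]
tester [([785.0, -121.0, 1172.0], 0.95)]
drawer_in [([706.0, -201.0, 1093.0], 0.88)]
drawer_pull [([606.0, -300.0, 993.0], 0.62)]
rig [([755.0, -152.0, 1142.0], 0.67)]
head_grip [([736.0, -171.0, 1123.0], 0.77), ([663.0, -243.0, 1050.0], 0.68)]
pointer_tip [([715.0, -192.0, 1102.0], 0.59), ([782.0, -125.0, 1169.0], 0.44)]
marker_mid [([575.0, -332.0, 962.0], 0.51)]
1.0
```

The camera rotation is given as roll, pitch, yaw, so I'll convert it to a matrix.

```bash
cat > h.py <<'E'
import numpy as np, cv2
from scipy.spatial.transform import Rotation as Ro
from bench import *
def RT(m):
    return Ro.from_euler("xyz",np.ravel(m["rotation"])).as_matrix(),np.ravel(m["position"])
def w(m,p): R,t=RT(m); return R@np.array(p)+t
def cloud(m,d):
    K=np.array(m["K"]); v,u=np.mgrid[:384,:512]
    P=np.stack([(u-K[0,2])/K[0,0]*d,-(v-K[1,2])/K[1,1]*d,-d],-1)
    R,t=RT(m); return P@R.T+t
def look(c,names):
    m=camera_model(c); im,d=capture(c)
    for n in names: print(c,n,[(np.round(w(m,r["point"])).tolist(),round(r["score"],2)) for r in place_of(c,n)[:3]])
    return m,im,d
E
python3 - <<'E'
from h import *
for c in ["scene","side"]:
    m,im,d=look(c,["choke","tray","tester","drawer_in","drawer_pull","rig","head_grip","pointer_tip","marker_mid"])
    print(list(m.keys()))
    P=cloud(m,d); print("bench z median", np.round(np.percentile(P[d>0][:,2],[5,20,50]),1))
E
```

```text
scene choke [([540.0, -4.0, 1.0], 0.54)]
scene tray [([543.0, 5.0, -1.0], 0.72)]
scene tester [([635.0, -226.0, -3.0], 0.86)]
scene drawer_in [([563.0, -224.0, 25.0], 0.59), ([656.0, 227.0, 4.0], 0.56)]
scene drawer_pull [([470.0, -217.0, 44.0], 0.9)]
scene rig [([652.0, 231.0, 2.0], 0.55)]
scene head_grip [([652.0, 228.0, 56.0], 0.95)]
scene pointer_tip [([617.0, 156.0, 39.0], 0.8)]
scene marker_mid [([478.0, 127.0, 36.0], 0.47)]
['K', 'position', 'rotation']
bench z median [-7.481e+02 -2.100e+00  4.000e-01]
side choke [([547.0, -3.0, 5.0], 0.74)]
side tray [([545.0, 4.0, 4.0], 0.82)]
side tester [([639.0, -231.0, 0.0], 0.64)]
side drawer_in [([567.0, -229.0, 24.0], 0.77), ([479.0, -216.0, 47.0], 0.21)]
side drawer_pull [([475.0, -220.0, 48.0], 0.65)]
side rig [([660.0, 229.0, -1.0], 0.76)]
side head_grip []
side pointer_tip [([620.0, 149.0, 37.0], 0.71)]
side marker_mid [([482.0, 123.0, 39.0], 0.47)]
['K', 'position', 'rotation']
bench z median [-7.174e+02 -1.601e+02  5.000e-01]
```

View pics/a0.png

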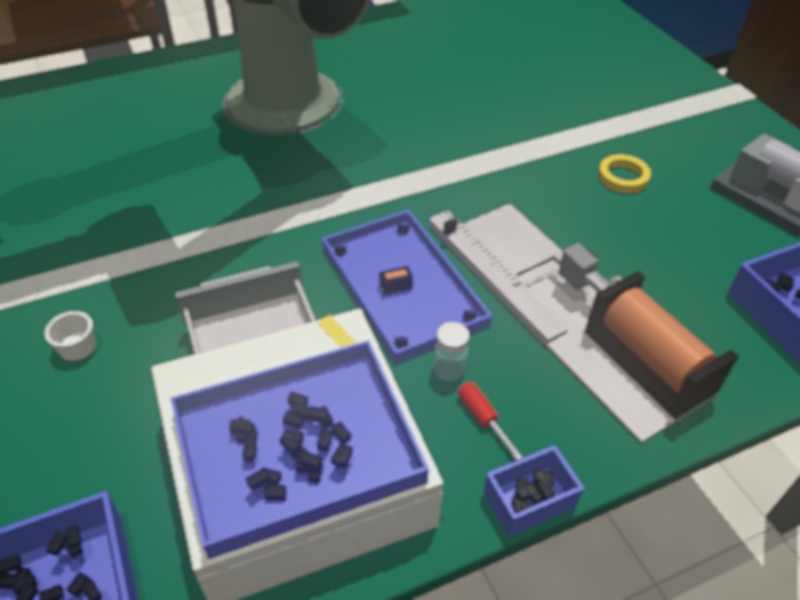

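View pics/a1.png

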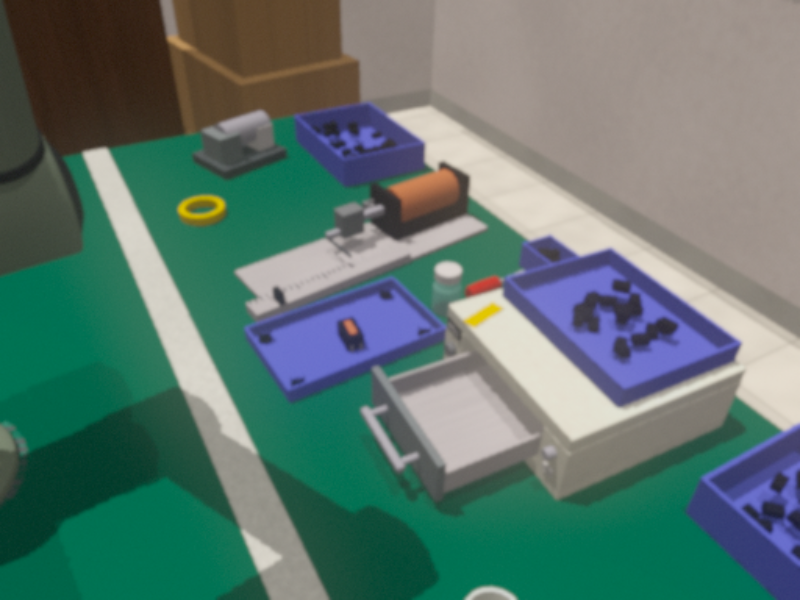

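The scene view shows the choke at (395,278) mid-tray, the drawer open at (245,310), the rig head at (578,262) and the marker at (447,225). The side view agrees. Next I'll take wrist views over the choke, drawer and rig to get precise positions and yaws.

```bash
cat > look1.py <<'E'
from h import *
D=[np.pi,0,0]
def rect(m,d,mask,zlo,zhi,lab):
    P=cloud(m,d); q=P[mask&(d>0)&(P[...,2]>zlo)&(P[...,2]<zhi)]
    if len(q)<15: print(lab,"few",len(q)); return
    r=cv2.minAreaRect(q[:,:2].astype(np.float32)); print(lab,len(q),"z",np.round(np.median(q[:,2]),1),"rect",[np.round(x,1) for x in r],"long axis yaw",np.round(np.degrees(np.arctan2(*np.linalg.svd(q[:,:2]-q[:,:2].mean(0),full_matrices=False)[2][0][::-1])),1))
print(np.round(read_orientation(),3))
ims=[]
def at(p,names,rs,tag):
    move_ptp(p,D)
    m,im,d=look("wrist",names); np.savez("pics/"+tag,im=im,d=d,R=m["rotation"],t=m["position"]);ims.append(im)
    for n,lo,hi in rs:
        R=regions_of("wrist",n)
        if R: rect(m,d,R[0]["pixels"],lo,hi,n)
    print(np.round(m["position"]),np.round(m["rotation"],2))
at([420,-218,330],["drawer_in","drawer_pull","tester"],[("drawer_pull",40,56),("tester",90,104)],"wd")
at([500,-4,300],["choke","tray"],[("choke",20,40),("tray",18,30)],"wc")
at([470,190,350],["head_grip","pointer_tip","marker_mid","rig"],[("head_grip",70,90),("index_marker",12,60),("pointer_tip",70,90)],"wr")
print(read_t())
cv2.imwrite("pics/b.png",cv2.resize(np.vstack([np.hstack(ims[:2]),np.hstack([ims[2],0*im if 0 else ims[2]*0])]),(800,600)))
E
python3 look1.py
```

```text
[ 3.142 -0.     0.262]
wrist drawer_in [([563.0, -224.0, 21.0], 0.82)]
wrist drawer_pull [([474.0, -222.0, 45.0], 0.92)]
wrist tester []
drawer_pull 1637 z 50.8 rect [array([ 538.7, -225.7]), array([160.3, 132.3]), np.float64(89.3)] long axis yaw -85.6
tester few 0
[ 492. -220.  454.] [-0.29  0.   -1.57]
wrist choke [([544.0, -2.0, 0.0], 0.91), ([638.0, -230.0, -4.0], 0.35)]
wrist tray [([636.0, -227.0, -4.0], 0.59), ([541.0, 7.0, 2.0], 0.56), ([622.0, 154.0, 37.0], 0.39)]
choke 725 z 28.9 rect [array([543.4,  -5. ]), array([45.5, 25.9]), np.float64(84.1)] long axis yaw -96.0
tray 2260 z 20.9 rect [array([541.7,   6.6]), array([250.8, 150.4]), np.float64(3.0)] long axis yaw -177.0
[572.  -6. 425.] [-0.29  0.   -1.57]
wrist head_grip [([654.0, 228.0, 52.0], 0.69), ([478.0, 126.0, 37.0], 0.29)]
wrist pointer_tip [([622.0, 155.0, 35.0], 0.82)]
wrist marker_mid [([478.0, 124.0, 38.0], 0.46)]
wrist rig [([658.0, 228.0, -0.0], 0.85)]
index_marker 138 z 38.4 rect [array([481.9, 114.6]), array([10. , 21.5]), np.float64(8.7)] long axis yaw 98.7
pointer_tip 529 z 77.6 rect [array([641.3, 228.4]), array([37.3, 20.5]), np.float64(87.8)] long axis yaw -95.7
[542. 189. 475.] [-0.29  0.   -1.57]
10.275
```

View pics/b.png

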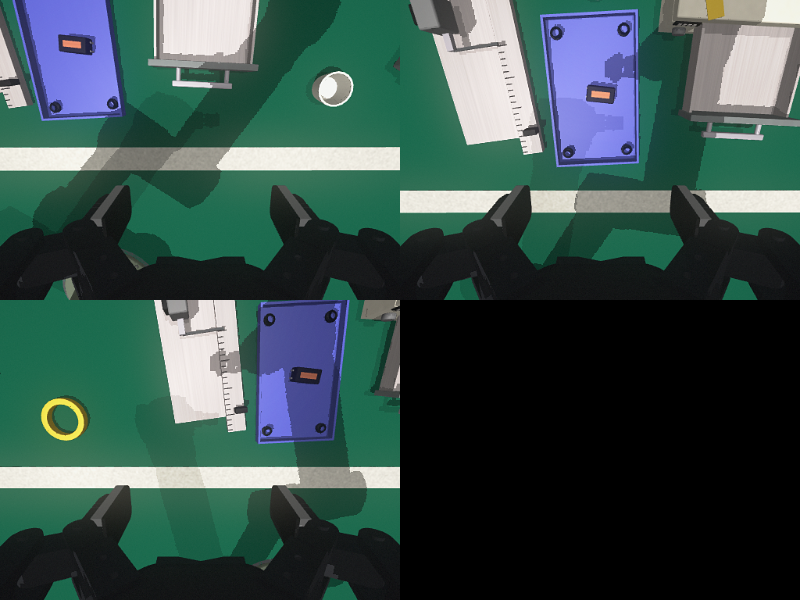

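The wrist views give the choke at (543.4,-5), top at z 29, long axis at 84°. In the composite it sits at (600,95) in the top-right panel. Now I'll refine the tester and rig yaws from the saved depth, and pick up the choke.

Run:
```python
from h import *
def fit(q): 
    c=q[:,:2].mean(0); v=np.linalg.svd(q[:,:2]-c,full_matrices=False)[2][0]
    return c,np.degrees(np.arctan2(v[1],v[0]))
for tag in ["wd","wc","wr"]:
    z=np.load(f"pics/{tag}.npz"); P=cloud(dict(K=camera_model("wrist")["K"],rotation=z["R"],position=z["t"]),z["d"]); X,Y,Z=np.moveaxis(P,-1,0); ok=z["d"]>0
    for lab,b in dict(pull=(455,490,-290,-150,45,60),panel=(490,520,-330,-120,70,85),marker=(460,500,90,140,30,48),bar=(440,650,80,180,13,23),head=(620,690,190,260,70,85),coil=(700,800,150,350,80,95)).items():
        q=P[ok&(X>b[0])&(X<b[1])&(Y>b[2])&(Y<b[3])&(Z>b[4])&(Z<b[5])]
        if len(q)>40:
            c,a=fit(q); r=cv2.minAreaRect(q[:,:2].astype(np.float32)); print(tag,lab,len(q),np.round(c,1),"z",np.round(np.median(q[:,2]),1),"yaw",round(a,1),[np.round(x,1) for x in r])
a=np.radians(84)
yaw=min([a,a-np.pi],key=lambda y:abs(solve_ik([543.4,-5,120],[np.pi,0,y])[5]) if solve_ik([543.4,-5,120],[np.pi,0,y]) is not None else 9)
print(yaw)
move_ptp([543.4,-5,110],[np.pi,0,yaw]); 
print(movel([543.4,-5,25],max_speed=100,threshold=8),read_tcp_pos())
grip(0.0,30); print(read_opening(),read_gripper_force())
movel([543.4,-5,150],max_speed=150); print(read_opening(),read_gripper_force(),read_contact_force(),read_t())
```

```text
wd pull 680 [ 479.4 -222.4] z 50.6 yaw -92.0 [array([ 481. , -221.3]), array([98.5, 17.5]), np.float64(90.0)]
wd panel 1282 [ 508.4 -222.7] z 75.9 yaw -92.8 [array([ 508.5, -223. ]), array([167.8,  10.1]), np.float64(87.2)]
wd marker 159 [481.6 110.1] z 38.8 yaw -76.3 [array([481.5, 113. ]), array([10. , 22.8]), np.float64(9.3)]
wd bar 1940 [503.8 113.6] z 17.5 yaw 169.3 [array([525.1, 103.7]), array([ 52.6, 179.4]), np.float64(77.5)]
wc pull 700 [ 480.  -221.5] z 50.3 yaw -92.1 [array([ 482.8, -221.2]), array([100.4,  18.4]), np.float64(87.0)]
wc panel 1281 [ 509.1 -220. ] z 75.6 yaw -92.8 [array([ 508.7, -221.4]), array([165.4,  10.4]), np.float64(87.1)]
wc marker 156 [482.5 113.1] z 38.8 yaw 97.6 [array([481.6, 113.7]), array([10.5, 21.9]), np.float64(6.7)]
wc bar 4776 [559.2 129.5] z 17.3 yaw -174.7 [array([546. , 118.3]), array([212.4,  81.9]), np.float64(3.0)]
wc head 1346 [649.7 224.7] z 77.9 yaw -123.9 [array([649.8, 228.9]), array([36.2, 39.1]), np.float64(6.4)]
wr marker 122 [482.2 115. ] z 38.5 yaw -82.1 [array([481.8, 114.5]), array([10.2, 21.6]), np.float64(7.1)]
wr bar 4082 [557.  129.3] z 17.0 yaw -175.0 [array([545.9, 118.9]), array([212.2,  81.8]), np.float64(2.7)]
wr head 542 [641.7 227.1] z 77.6 yaw -96.7 [array([641.3, 228.4]), array([39.5, 20.5]), np.float64(87.8)]
1.4660765716752369
False [543.88062887  -5.05338942  25.49429353]
0.2961201561487989 30.317351818084717
0.29481090649507613 29.80883002281189 [ 0.32984695  0.56492568 -1.24252658] 16.5083
```

The choke is held at an opening of 25 mm. Next I'll place it in the drawer.

Run:
```python
from h import *
y=-0.049
move_ptp([558,-224,150],[np.pi,0,y])
print(movel([558,-224,60],max_speed=120,threshold=8))
print(movel([558,-224,45],max_speed=30,threshold=4),read_tcp_pos(),read_contact_force())
grip(0.75); dwell(0.2)
movel([558,-224,150],max_speed=150)
move_ptp([425,-217,200],[np.pi,0,y])
m,im,d=look("wrist",["choke","drawer_in","drawer_pull"]); cv2.imwrite("pics/c.png",im)
P=cloud(m,d); r=regions_of("wrist","choke")
if r: q=P[r[0]["pixels"]&(d>0)]; print("choke z",np.percentile(q[:,2],[10,50,90]),q.mean(0),r[0]["score"])
print(read_t())
```

```text
False
True [ 558.04302173 -223.98657733   45.35150269] [ 0.51427928 -0.44638887  4.3866175 ]
wrist choke [([561.0, -221.0, 19.0], 0.86)]
wrist drawer_in []
wrist drawer_pull [([475.0, -223.0, 48.0], 0.72)]
choke z [47.4778304  48.93962865 50.06235523] [ 553.05122768 -224.36470473   48.1315058 ] 0.77
21.3583
```

View pics/c.png

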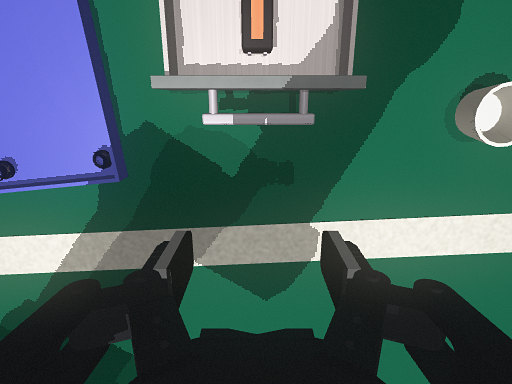

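The wrist view shows the choke flat and copper side up at (257,25), inside the drawer. The pull bar is at (258,119). Now I'll shut the drawer.

Run:
```python
from h import *
y=-0.049; u=np.array([np.cos(y),np.sin(y),0])
s=np.array([474,-220.5,54])-26*u
grip(0.0)
move_ptp(s+[0,0,60],[np.pi,0,y]); movel(s,max_speed=150)
a=movel(s+(15+108)*u,max_speed=80,threshold=12); print(a,read_tcp_pos(),read_contact_force())
if not a: print(movel(s+(15+150)*u,max_speed=25,threshold=12),read_tcp_pos(),read_contact_force())
print(np.dot(np.array(read_tcp_pos())-s,u)-15)
dwell(0.3)
p=np.array(read_tcp_pos()); movel(p-40*u,max_speed=120); p=np.array(read_tcp_pos()); movel([p[0],p[1],180])
m,im,d=look("scene",["drawer_pull","tester"]);cv2.imwrite("pics/d.png",im[150:384,50:320])
m,im,d=look("side",["drawer_pull","tester"]);cv2.imwrite("pics/d1.png",im)
print(read_t())
```

```text
False [ 570.8919716  -225.09423326   54.01971187] [0.54549854 0.81443815 0.19549947]
True [ 584.06106453 -225.57813435   53.28056057] [ 0.15154111  0.39505695 -0.41078641]
121.17769168017782
scene drawer_pull []
scene tester [([633.0, -226.0, -4.0], 0.93)]
side drawer_pull [([602.0, -224.0, 45.0], 0.58)]
side tester [([638.0, -230.0, -0.0], 0.73)]
27.5667
```

View pics/d1.png

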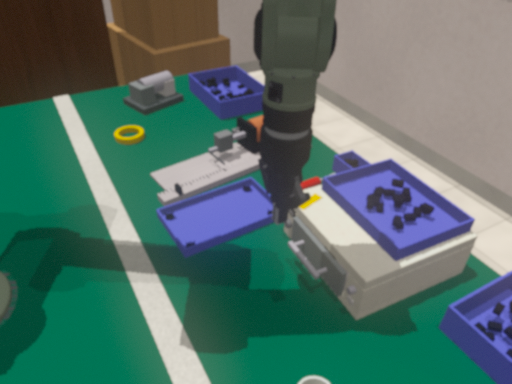

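The side view shows the drawer closed up against the case at (315,255). I'll measure the gap to confirm that, then look at the rig from closer.

Run:
```python
from h import *
move_ptp([500,-180,230],[np.pi,0,0])
m=camera_model("wrist"); im,d=capture("wrist"); P=cloud(m,d); X,Y,Z=np.moveaxis(P,-1,0); ok=d>0
ya=-0.049; U=np.array([np.cos(ya),np.sin(ya)]); s=P[...,:2]@U
for lab,lo,hi in [("pull",46,54),("panel",70,80),("case",96,104)]:
    q=ok&(Z>lo)&(Z<hi)&(abs(Y+228)<45)&(X>570)&(X<700)
    if q.sum()>5: print(lab,q.sum(),np.percentile(s[q],[2,50,98]).round(1),np.median(Z[q]).round(1))
cv2.imwrite("pics/e0.png",im)
for p in ([560,150,290],[570,200,260]):
    move_ptp(p,[np.pi,0,0.14])
    m,im,d=look("wrist",["head_grip","pointer_tip","marker_mid","rig"]); P=cloud(m,d); X,Y,Z=np.moveaxis(P,-1,0); ok=d>0
    for lab,b in dict(marker=(460,500,90,140,30,48),bar=(440,620,80,180,14,23),head=(620,690,190,265,72,85),button=(620,690,190,275,45,70),rod=(590,660,140,215,32,45)).items():
        q=P[ok&(X>b[0])&(X<b[1])&(Y>b[2])&(Y<b[3])&(Z>b[4])&(Z<b[5])]
        if len(q)>40:
            r=cv2.minAreaRect(q[:,:2].astype(np.float32)); print(lab,len(q),np.round(q.mean(0),1),[np.round(x,1) for x in r])
    for n in ["core_arm","lock_button"]: print(n,[np.round(w(m,r["point"])).tolist()+[round(r["score"],2)] for r in spot_in("wrist",n)[:1]])
    np.savez(f"pics/r{p[0]}",im=im,d=d,R=m["rotation"],t=m["position"])
cv2.imwrite("pics/e.png",im); print(read_t())
```

```text
pull 1657 [606.2 613.3 636.2] 50.4
panel 1621 [636.  640.6 646.1] 75.8
case 1414 [645.9 649.3 654.3] 98.7
wrist head_grip [([655.0, 227.0, 55.0], 0.84)]
wrist pointer_tip [([620.0, 156.0, 40.0], 0.91)]
wrist marker_mid [([479.0, 120.0, 36.0], 0.59)]
wrist rig [([655.0, 226.0, -3.0], 0.56)]
marker 146 [482.9 114.5  38. ] [array([482.2, 114.2]), array([10.1, 20.5]), np.float64(8.8)]
bar 3260 [547.6 128.5  17.2] [array([534.5, 116.4]), array([173.4,  77.8]), np.float64(2.7)]
head 1346 [654.7 225.7  77.7] [array([654.1, 229.3]), array([43.9, 36.9]), np.float64(8.2)]
button 365 [670.1 225.3  58.6] [array([655.5, 230. ]), array([71.6, 38. ]), np.float64(7.8)]
rod 197 [620.4 187.5  38.2] [array([638.1, 186.2]), array([48.4, 64.6]), np.float64(8.0)]
core_arm [[661.0, 226.0, 72.0, 0.64]]
lock_button [[687.0, 245.0, 60.0, 0.88]]
wrist head_grip [([654.0, 228.0, 54.0], 0.78)]
wrist pointer_tip [([618.0, 155.0, 36.0], 0.58)]
wrist marker_mid []
wrist rig [([655.0, 225.0, -2.0], 0.85)]
marker 180 [482.9 114.8  37.5] [array([482. , 114.5]), array([10.3, 21.7]), np.float64(7.5)]
bar 3969 [541.1 127.6  17.1] [array([530.7, 117. ]), array([181.8,  78.9]), np.float64(2.3)]
head 1484 [654.7 226.3  77.7] [array([653.8, 229.4]), array([42.8, 35.4]), np.float64(8.0)]
button 255 [678.7 233.9  60.4] [array([655. , 235.6]), array([70.3, 27.7]), np.float64(6.0)]
rod 231 [615.5 182.9  38. ] [array([615.5, 182.9]), array([ 3.6, 64.2]), np.float64(8.0)]
core_arm [[661.0, 228.0, 74.0, 0.59]]
lock_button [[679.0, 244.0, 59.0, 0.91]]
35.1
```

View pics/e.png

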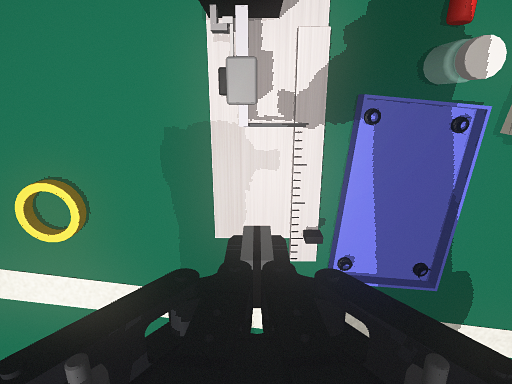

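The drawer gap is about 0, so it is shut. In the wrist view the head is at (241,80), the pointer rod at (275,125) and the marker at (313,237). The rig yaw is 8°, and I compute an extension of about 142 mm. Next I'll grip and pull.

Run:
```python
from h import *
y=np.radians(8.0); e=np.array([np.cos(y),np.sin(y),0]); D=[np.pi,0,y]
h=np.array([654.3,227.8,57])
grip(0.75); move_ptp(h+[0,0,70],D)
print(movel(h,max_speed=100,threshold=10),read_tcp_pos())
grip(0.0,45); dwell(0.2); print("open",read_opening(),read_gripper_force(),read_contact_force())
p0=np.array(read_tcp_pos())
print(movel(p0-30*e,max_speed=50,threshold=30),read_contact_force(),read_opening())
movel(p0-141.6*e,max_speed=80); dwell(0.2)
print((np.array(read_tcp_pos())-p0)@e,read_contact_force(),read_opening(),read_gripper_force())
for c in ["scene","side","wrist"]:
    m,im,d=look(c,["head_grip","pointer_tip","marker_mid"]); np.savez("pics/f"+c,im=im,d=d,R=m["rotation"],t=m["position"])
    cv2.imwrite(f"pics/f{c}.png",im)
    K=np.array(m["K"]); R,t=RT(m); q=R.T@(np.array([482,114.4,37])-t); u,v=int(K[0,2]-K[0,0]*q[0]/q[2]),int(K[1,2]+K[1,1]*q[1]/q[2]); print(c,u,v)
    if 60<u<450 and 50<v<330: cv2.imwrite(f"pics/g{c}.png",cv2.resize(im[v-50:v+50,u-60:u+60],(480,400),interpolation=cv2.INTER_CUBIC))
print(read_t())
import glob; gs=[cv2.imread(x) for x in sorted(glob.glob("pics/g*.png"))]; cv2.imwrite("pics/hh.png",cv2.resize(np.hstack(gs),(400*min(len(gs),2),333)) if gs else im)
```

```text
False [654.83562071 227.92809959  57.80189666]
open 0.3543595244623575 45.36584973335266 [-0.27535089 -5.78503604  5.8947365 ]
False [ 2.76952285 -3.64552768 -1.77027807] 0.3523496971566723
-141.09939072696943 [ 3.40302556 -3.27012876 -2.57713561] 0.3522301993602245 46.06715261936188
scene head_grip [([513.0, 209.0, 56.0], 0.71)]
scene pointer_tip [([478.0, 135.0, 40.0], 0.93)]
scene marker_mid [([482.0, 125.0, 36.0], 0.38)]
scene 287 142
side head_grip [([482.0, 130.0, 36.0], 0.62), ([520.0, 204.0, 55.0], 0.57)]
side pointer_tip [([478.0, 131.0, 37.0], 0.89)]
side marker_mid [([483.0, 122.0, 37.0], 0.5)]
side 177 186
wrist head_grip [([516.0, 206.0, 50.0], 0.59)]
wrist pointer_tip []
wrist marker_mid []
wrist 408 312
40.9333
```

View pics/hh.png

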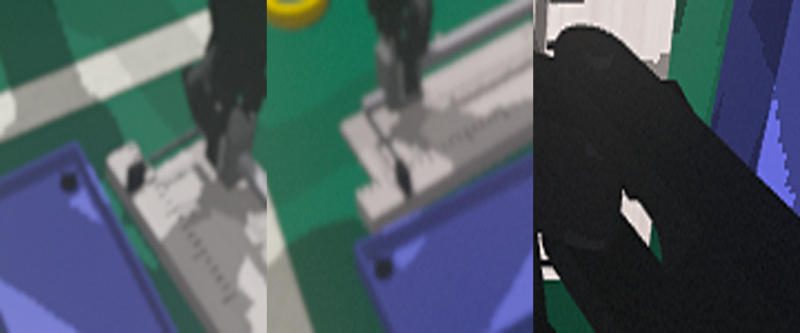

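The crops show the pointer rod running up to the marker (left panel about (140,160), middle panel about (400,170)). I'll quantify that from the depth.

Run:
```python
from h import *
y=np.radians(8); e=np.array([np.cos(y),np.sin(y)]); n=np.array([-e[1],e[0]])
big=[]
for c in ["scene","side"]:
    z=np.load(f"pics/f{c}.npz"); m=camera_model(c); P=cloud(m,z["d"]); S=P[...,:2]@e; N=P[...,:2]@n; Z=P[...,2]; ok=z["d"]>0
    for lab,a,b,lo in [("marker",30,61,27),("rod",66,110,30)]:
        q=ok&(N>a)&(N<b)&(Z>lo)&(Z<46)&(abs(S-493)<22)
        if q.sum(): print(c,lab,q.sum(),"S",np.percentile(S[q],[5,25,50,75,95]).round(1),"N",np.percentile(N[q],[5,50,95]).round(1),"Z",np.percentile(Z[q],[5,50,95]).round(1))
    for nm in ["pointer_tip","marker_mid"]:
        v=[]
        for k in range(3):
            capture(c); r=place_of(c,nm)
            if r: v.append(w(m,r[0]["point"])[:2]@e)
        print(c,nm,np.round(v,1))
    K=np.array(m["K"]); R,t=RT(m); q=R.T@(np.array([482,122,37])-t); u,v=int(K[0,2]-K[0,0]*q[0]/q[2]),int(K[1,2]+K[1,1]*q[1]/q[2])
    big.append(cv2.resize(z["im"][v-22:v+23,u-20:u+20],(400,450),interpolation=cv2.INTER_CUBIC))
cv2.imwrite("pics/k.png",np.hstack(big)); print(read_t(),read_gripper_force())
```

```text
scene marker 61 S [489.  492.3 496.3 497.8 499.4] N [36.9 46.4 57.8] Z [28.9 36.7 40.6]
scene rod 38 S [491.6 492.7 494.1 495.7 497.2] N [ 67.5  86.7 106.8] Z [35.2 37.6 40.7]
scene pointer_tip [491.3 491.6 493.2]
scene marker_mid [492.2 491.4 491.2]
side marker 60 S [489.4 490.3 492.2 495.9 499.9] N [35.1 44.  56.6] Z [27.7 38.3 41.1]
side rod 28 S [493.6 494.1 494.7 496.3 496.9] N [ 66.1  86.3 107.7] Z [36.  38.9 40.5]
side pointer_tip [495.7 494.8 490.8]
side marker_mid [493.8 494.1 493.4]
42.1333 46.06934130191803
```

View pics/k.png

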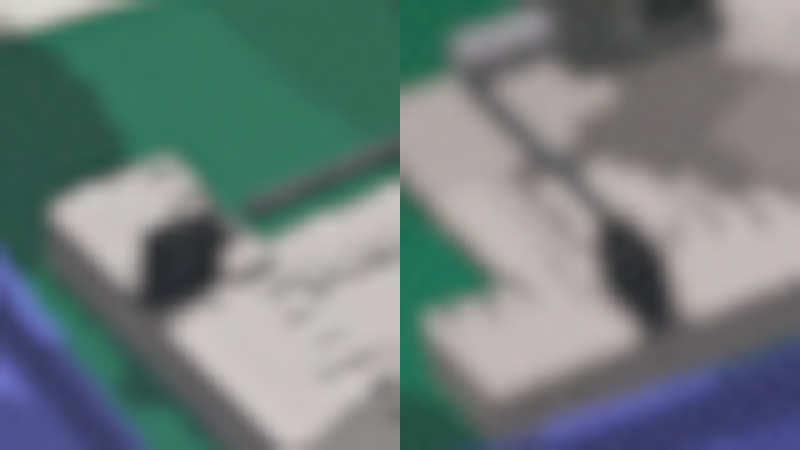

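The zoomed crops show the rod pointing at the marker block (left (180,260), right (635,275)). Depth puts the rod at S≈494.4 and the marker's middle at ≈494.3, so they are aligned.

```bash
python3 -c "
from bench import *
print(read_opening(),read_gripper_force(),max(abs(v) for v in read_joint_velocities()));print(sign_off())"
```

```text
0.349379352281042 46.06934130191803 0.0012817105685128155
the job is handed in; nothing more can be done
None
```

I handed the job in: the choke is in the shut drawer, and the arm is held at the index marker (within about 1 mm by depth) with about 46 N of grip squeezing the lock button; no verdict came back.

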